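Refit the swan-neck spout of the water tap

TASK

Refit the washed swan-neck spout to the water tap: take it out of the drying rack and push its foot straight down into the socket on the tap, past the seal, until it is fully home and bottoms, with its outlet over the middle of the drip tray. Then slide the red locking clip all the way in over the spout's flange and let go. Press firmly but do not force anything (the socket cracks), and leave everything else on the counter where it is.

Things in the scene. Friction and masses are not known exactly. Their poses are not given: they have to be found in the camera images.
- spout: Polished steel swan-neck spout, loose, about 0.18 kg, hanging upright by its flange in one of the rack's holes. Origin: centre of the foot (lowest point); z up the straight 14 mm leg, whose nose tapers to 8.4 mm over the lowest 8 mm; the outlet arm leaves along -x. Flange 24 mm across, 33 to 37 mm above the origin
- spout_grip (a point): where to grip: on the leg's axis, 67 mm above the foot. The bare leg runs from 42 to 75 mm above the foot, then bends (14 mm radius, 13 mm tube) into a level arm with its centreline 89 mm, its top 96 mm above the foot. Fingers closing along the spout's y pinch the leg from above, the arm passing out between them
- spout_outlet (a point): lower end of the spout's outlet: 70 mm along the spout's -x from the leg's axis, 56 mm above its foot
- tap_head: Grey socket head of the tap, 42 mm across, opening up. Origin: centre of the bore's floor, where the spout's foot bottoms; z up; -x is the drip tray's side, +x the clip's. Pressed, it sinks up to 7 mm on its rubber mount (about 1.1 N per mm) and springs back, so under load the floor is lower than measured at rest. A push of more than 40 N cracks it
- head_mouth (a point): centre of the head's mouth, 38.5 mm above the bore's floor: a recess 26 mm wide and 7.5 mm deep for the spout's flange, then the bore, 15.6 mm wide and 31 mm deep. The rubber seal stands 1.2 mm into the tube's way 16 mm above the floor: passing it takes 8 to 17 N, sliding on 4 to 12 N. Bottom: a further firm rise; 20 N is surely home. Guides reach 6 mm above the mouth
- tray_centre (a point): middle of the round slotted drip tray (84 mm across) on the tap's white base (185 x 104 mm, 14 mm high), top of the grille; 70 mm along the head's -x from the bore's axis. The white column under the head is 50 mm thick
- lock_clip (a joint): travel of the red locking clip in m: 0 is drawn back (the bore is free), 0.018 is fully in, the fork then lying over the spout's flange. It slides toward the head's -x with about 2 to 4 N of friction and stays where it is left. The fork passes over the flange only if the spout is home or very nearly so, else it jams against the flange
- clip_tab (a point): middle of the top edge of the clip's upright red tab, 8 mm thick along the head's x, 26 mm wide along its y; its flat faces rise 24 mm from the clip's plate to this point, which is 66 mm above the head's origin and 63 mm along its +x when drawn back, 45 mm when fully in. Push its far (+x) face toward the head's axis
- drying_rack: white drying rack, fixed, 66 x 176 x 56 mm, origin under its centre, three 17 mm holes along its y, 60 mm apart, in its 6 mm top plate
- nozzle: small steel nozzle with a dark round cap, hanging in another hole of the rack, 12 mm high above the plate; not to be moved
- plug: small blanking plug with a blue cap, hanging in another hole of the rack, 13 mm high above the plate; not to be moved
- salt_shaker: salt shaker, 81 mm high, left; leave alone
- can: drinks can, 53 mm thick, 134 mm high, left; leave alone
- ale_bottle: brown bottle, 61 mm thick, 230 mm high, left rear; leave alone

How it is judged:
On the way, in this order (a step that is already met when the one before it is completed fails the run):
1. the spout's foot is on the floor of the bore (within 1.6 mm), upright, with the clip still drawn back (z of spout in the frame of tap_head below 0.0016 m and horizontal distance between spout and tap_head below 0.004 m and angle between spout's own z axis and vertical below 0.12 rad and value of joint lock_clip below 0.006 m), for 0.2 s.
2. the clip is slid in over the flange (value of joint lock_clip above 0.0155 m), for 0.2 s.
At the end, for the whole second after the job is handed in: The spout stands upright in the socket (within 0.12 rad), its foot within 1.6 mm of the bore's floor and 4 mm of its axis, its outlet within 22 mm of the middle of the drip tray as seen from above, the locking clip at least 15.5 mm of its 18 mm in, everything at rest and released (z of spout in the frame of tap_head below 0.0016 m and horizontal distance between spout and tap_head below 0.004 m and angle between spout's own z axis and vertical below 0.12 rad and horizontal distance between spout_outlet and tray_centre below 0.022 m and value of joint lock_clip above 0.0155 m and linear speed of spout below 0.02 m/s); the robot touches nothing.
It fails at once if the socket head (with its clip) is loaded with more than 50 N, the seal's own squeeze of about 9 N round the spout included (contact force between anything else and tap_head above 50 N).
It fails at once if the nozzle, the plug, the salt shaker, the can or the bottle is moved by more than 30 mm (distance of any of nozzle, plug, salt_shaker, can, ale_bottle from where it was at the start of the episode above 0.03 m).
It also fails if it takes over 54 s, if anything falls off the work surface, if the arm or the gripper's body presses on something with over 40 N, if the wrist force passes 120 N, or if a joint passes its speed limit or range.

ROBOT

A 7-joint arm with a two-finger parallel gripper is mounted at the origin on the work surface; the furniture and walls round the work are solid. World frame = base frame: x ahead of the robot, y to its left, z up, the work surface at z = 0. Lengths are in m, angles in rad, forces in N, time in s.
With the tool pointing down it reaches from about 0.4 to 0.875 m from the base axis. Payload 4.4 kg.
Tool frame: the origin (TCP) lies at the very end of the fingers, on their centre line; the grasp point (between the pads) lies 19 mm behind it; z points along the fingers, y is the line along which they close (so a half turn about z gives the same grasp; the last joint's range is limited). The gripper opens to 85 mm and grips with 20 to 120 N. Pads are 22 mm wide; open, the fingers measure 114 mm over their backs; the gripper's body (76 mm by 85 mm) begins 54 mm behind the grasp point. The pads swing forward as they close: fully open they stand 13 mm farther back than shut.
Start: joints at [1.073, 0.628, 0.038, 1.517, -0.027, 0.996, -0.02], TCP at [0.272, -0.59, 0.231] pointing down, gripper open.
Joint ranges: [-3.06, 3.06], [-0.37, 2.12], [-1.25, 1.32], [0.18, 2.47], [-1.1, 4.24], [0.23, 1.98], [-2.94, 2.94]. Speed limits (rad/s): [2.57, 2.57, 3.14, 3.14, 3.14, 3.14, 3.14].

INTERFACE

Orientations are given as a 3x3 rotation matrix whose columns are the frame's x, y, z axes.
In Python, from cell import sensors, viewer, workorder, models gives the robot as it stands. The module is installed in compiled form; this text tells all that it offers.
- The arm moves only by the shell command python3 -m inch 'ROWS' [OPENING] [FORCE]. ROWS is JSON, a list that holds one entry, the list of rows, each a list of 4 numbers: the shift along the tool's x, y, z in mm, then the turn about the tool's z in degrees. A call has 1 to 8 rows; each row shifts and turns the commanded pose from where the row before left it, along the tool's axes as they then stand; what a row does not reach is not made up. A row lasts 1/10 s, in which the tool goes at most 50 mm and 8.59 degrees, less where a joint would pass 70% of its speed; a pose out of reach is approached as far as the arm can. A call with a gripper value outside its range is refused whole. OPENING is the opening, from -1 (shut) to 1 (fully open), set as the call begins (- or left out, the last holds). The fingers move at their own pace and stop on an object; FORCE is the grip in N (left out, the last holds). Time passes only in rows, so rows that do not move let the fingers close. It gives the time, the measured TCP pose, the force, the opening and the grip force at its end, in the units of the state.
- sensors.get_state(): the state, without advancing time (a new reading comes with each control period).
- viewer.read_camera(name): name is "scene" or "top" or "wrist"; returns a dict with "frame" (400x640x3 uint8, red, green, blue), "fx", "fy", "cx", "cy" (pixels), "origin" and "orientation" of the camera in the world. Camera axes: x right, y down, z forward; pixel columns grow to the right and rows downward; lengths in m; the calibration is good to about 2 mm. The wrist camera is an equidistant fisheye: a pixel r from the principal point sees the ray r / f radians off the axis. A picture is of the moment at which its call begins. There is no depth.
- workorder.sign_off(): hands the job in; it is judged then, once.
Trained networks look in a picture, given as the dict that the camera call returned (one of the last four; its "shot" number tells which), for a name from the list of things; names that differ only in an ending like _2 or _b are one class to them, and where a whole thing is asked for, a point or a joint stands for the part that bears it (a point fixed in the world has none). Each returns a list of dicts, best first, with "confidence" (0 to 1); they miss things now and then, are a little off and sometimes report something else, mostly with a low value. They report only what shows in the picture. A call takes as long as a camera call.
- models.silhouettes(target, picture): "pixels" (400x640 bool, what is visible of it).
- models.tip_of(target, picture): "centre" ([x, y, z] in m, in world coordinates, good to about 4 mm: a listed point, or the origin of a listed thing).
The state is a dict: "time": time; "joint_positions": joint angles; "qd": joint speeds; "joint_torque": joint torques, N m; "position": TCP position; "tcp_rot": TCP orientation; "ft_force": force on the tool from outside, world axes, zero at the start; "moment": the same for the moment, N m; "opening": finger opening in m; "gripper_force": force on a finger pad.
Only numpy, scipy, OpenCV 4.12 (cv2) and the standard library are available. Lean on these libraries where they do the work, as an engineer would, in place of code of your own. Each camera call takes 0.05 s, during which the arm holds its last target. There are 200 camera calls.

## Working session

There is one attempt and no reset: what is moved stays moved. The work goes in short steps, Python scripts to look and compute and a shell command to move; the robot and the scene stay as the last step left them, time stands still between calls to the robot, and variables do not carry over. Pictures are saved under pics/ and viewed, at most 10 in all, crops included, and the job is handed in when it is done.

```bash
mkdir -p pics
python3 - <<'E'
from cell import sensors, viewer, models
import cv2
s=sensors.get_state()
print(s['time'],s['position'],s['tcp_rot'],s['opening'])
for c in ['scene','top']:
    p=viewer.read_camera(c); cv2.imwrite(f'pics/{c}0.png',p['frame'][:,:,::-1])
    print(c,p['origin'],p['fx'])
    for n in ['spout','spout_grip','spout_outlet','tap_head','head_mouth','tray_centre','clip_tab','drying_rack','nozzle','plug','salt_shaker','can','ale_bottle']:
        print(n,[([round(float(v),4) for v in d['centre']],round(d['confidence'],2)) for d in models.tip_of(n,p)[:2]])
E
```

```text
0.0 [ 0.27180881 -0.58975523  0.23037875] [[ 9.08224466e-01  4.18482625e-01 -7.82978574e-04]
 [ 4.18483357e-01 -9.08222834e-01  1.72159856e-03]
 [ 9.34006515e-06 -1.89126144e-03 -9.99998212e-01]] 0.08491053038803457
scene [-0.64147655  0.35976523  0.73780887] 512.6808447444415
spout []
spout_grip []
spout_outlet []
tap_head [([0.5811, 0.0759, 0.0737], 0.98)]
head_mouth [([0.5809, 0.0775, 0.1068], 0.62)]
tray_centre [([0.5073, 0.07, 0.0178], 0.8)]
clip_tab [([0.6397, 0.0773, 0.1406], 0.6)]
drying_rack []
nozzle []
plug []
salt_shaker []
can [([0.5061, 0.2394, -0.0025], 0.63)]
ale_bottle []
top [ 0.39541298 -0.00964623  1.26755555] 481.8130482280575
spout [([0.519, -0.1505, 0.0234], 0.56)]
spout_grip [([0.5189, -0.1529, 0.092], 0.8)]
spout_outlet [([0.4514, -0.1553, 0.0753], 0.75)]
tap_head [([0.5797, 0.0697, 0.0695], 0.61)]
head_mouth [([0.5794, 0.076, 0.1096], 0.6)]
tray_centre [([0.5122, 0.0701, 0.0172], 0.89), ([0.5349, -0.2767, 0.0265], 0.69)]
clip_tab [([0.6421, 0.0846, 0.1383], 0.67)]
drying_rack [([0.5247, -0.2126, 0.0031], 0.79), ([0.5225, -0.2149, 0.0209], 0.45)]
nozzle [([0.5175, -0.1528, 0.0915], 0.73), ([0.5266, -0.2163, 0.0179], 0.55)]
plug [([0.5319, -0.2733, 0.0228], 0.58)]
salt_shaker [([0.4212, 0.2463, -0.0017], 0.67)]
can [([0.5069, 0.2361, 0.0042], 0.73)]
ale_bottle [([0.6179, 0.2239, -0.0009], 0.77), ([0.4518, -0.1554, 0.0765], 0.59)]
```

View pics/top0.png

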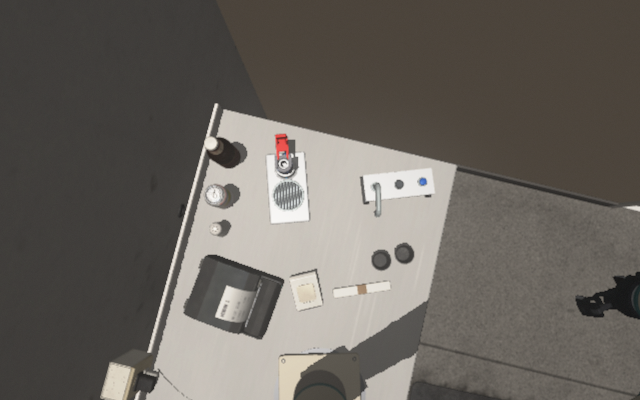

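View pics/scene0.png

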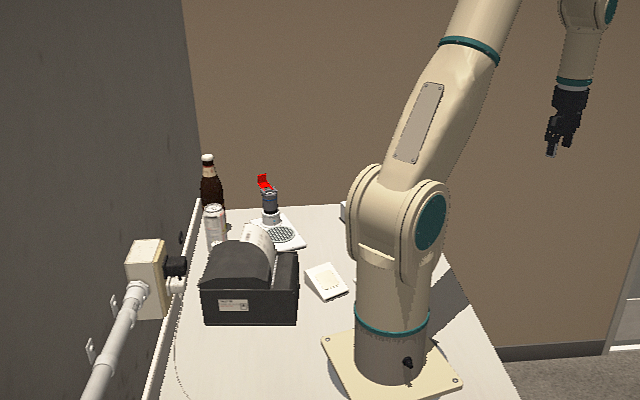

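The top view shows the spout in the rack's left hole at (378,186), its outlet pointing down-image (-x) at (378,214). The tap head is at (284,165), with the tray at (288,196) and the red clip above the head at (282,143). The scene view shows the tap at (270,200), and the rack is hidden behind the arm. I'll move above the spout next.

```bash
python3 -m inch '[[[0,0,0,7.6],[0,0,0,7.6],[0,0,0,7.5],[26,-42,0,0],[26,-42,0,0],[26,-42,0,0],[26,-42,0,0],[26,-42,0,0]]]' 0.6; python3 -m inch '[[[26,-42,0,0],[26,-42,0,0],[26,-42,0,0],[26,-42,0,0],[26,-42,0,0],[0,0,0,0],[0,0,0,0]]]'
cat > h.py <<'E'
from cell import sensors, viewer, models
import cv2, numpy as np
def st():
    s=sensors.get_state(); R=np.array(s['tcp_rot'])
    print('t',round(s['time'],2),'tcp',np.round(s['position'],4),'yaw',round(np.degrees(np.arctan2(R[1,0],R[0,0])),2),'z',np.round(R[:,2],3),'F',np.round(s['ft_force'],1),'op',round(s['opening'],4),'gf',s['gripper_force'])
    return s,R
def tips(names,cams,k=2):
    out={}
    for c in cams:
        for i in range(k):
            p=viewer.read_camera(c)
            for n in names:
                d=models.tip_of(n,p)
                if d and d[0]['confidence']>.4: out.setdefault((c,n),[]).append(d[0]['centre'])
    for q,v in out.items(): print(q,np.round(np.mean(v,0),4),np.round(np.ptp(v,axis=0),4))
    return out
def shot(c,f):
    p=viewer.read_camera(c); cv2.imwrite('pics/'+f,p['frame'][:,:,::-1]); return p
E
python3 - <<'E'
from h import *
st(); p=shot('wrist','w1.png'); print(p['origin'],p['orientation'],p['fx'])
tips(['spout','spout_grip','spout_outlet','drying_rack','nozzle'],['wrist','top'])
E
```

```text
time: 2.2
position: [0.3953, -0.3741, 0.2315]
tcp_rot: [[0.999, 0.035, 0.001], [0.035, -0.999, -0.0], [0.001, 0.0, -1.0]]
ft_force: [0.3, 0.1, 0.3]
opening: 0.0681
gripper_force: 0.0
time: 2.9
position: [0.5176, -0.1598, 0.2313]
tcp_rot: [[0.999, 0.039, 0.0], [0.039, -0.999, 0.0], [0.0, -0.0, -1.0]]
ft_force: [-0.3, -0.7, -0.3]
opening: 0.0683
gripper_force: 0.0
t 2.9 tcp [ 0.5176 -0.1598  0.2313] yaw 2.26 z [ 0.  0. -1.] F [-0.3 -0.7 -0.3] op 0.0683 gf 0.0
[ 0.58875454 -0.15684694  0.37350365] [[ 3.89095027e-02 -9.60388550e-01 -2.75934562e-01]
 [-9.99242739e-01 -3.73983057e-02 -1.07385369e-02]
 [-6.31717953e-06  2.76143439e-01 -9.61116435e-01]] 309.70691628693146
('wrist', 'spout') [ 0.5196 -0.1539  0.0216] [0.0017 0.     0.0027]
('wrist', 'spout_grip') [ 0.5192 -0.1528  0.09  ] [0.0032 0.0015 0.0011]
('wrist', 'spout_outlet') [ 0.452  -0.1521  0.0792] [0.0003 0.0012 0.0051]
('wrist', 'drying_rack') [ 0.5266 -0.2166  0.0013] [0.0014 0.0008 0.    ]
('wrist', 'nozzle') [ 0.5266 -0.2126  0.0226] [0.0012 0.0009 0.0026]
('top', 'spout') [ 0.5214 -0.1523  0.0224] [0.0002 0.0031 0.0033]
('top', 'spout_grip') [ 0.5217 -0.1517  0.0904] [0.0015 0.0008 0.0025]
('top', 'spout_outlet') [ 0.4524 -0.1557  0.0754] [0.0018 0.0004 0.0005]
('top', 'drying_rack') [ 0.5254 -0.2131  0.0013] [0.0003 0.0004 0.0018]
('top', 'nozzle') [ 0.4252  0.2457 -0.0039] [0. 0. 0.]
```

View pics/w1.png

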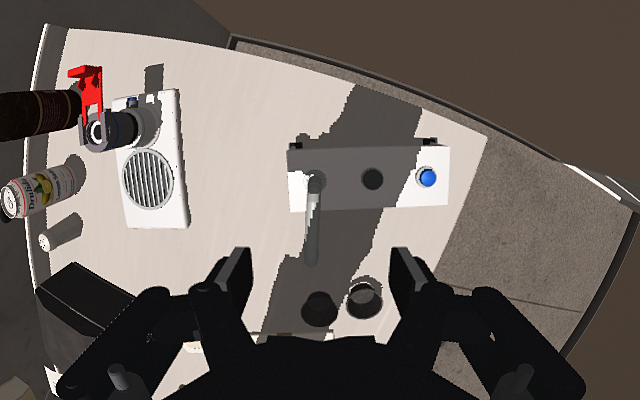

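The wrist view shows the spout's leg at (315,185), with its arm running to (312,262). The nozzle is at (372,179), the plug at (427,177) and the tap at the upper left (100,130). Next I'll descend and grip.

```bash
python3 -m inch '[[[2.7,-7.2,30,0.7],[0,0,40,0],[0,0,40,0],[0,0,30,0],[0,0,20.5,0],[0,0,0,0],[0,0,0,0]]]' 0.2
python3 - <<'E'
from h import *
st(); p=shot('wrist','w2.png')
E
```

```text
time: 4.85
position: [0.5196, -0.1542, 0.071]
tcp_rot: [[1.0, 0.023, -0.0], [0.023, -1.0, -0.0], [-0.0, 0.0, -1.0]]
ft_force: [-0.0, -1.1, -0.2]
opening: 0.051
gripper_force: 0.0
t 4.85 tcp [ 0.5196 -0.1542  0.071 ] yaw 1.33 z [-0. -0. -1.] F [-0.  -1.1 -0.2] op 0.051 gf 0.0
```

View pics/w2.png

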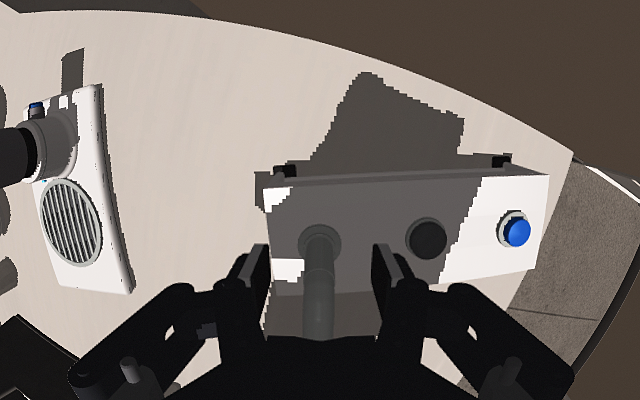

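The leg (320,245) is centred between the pads at 268 and 372, and the arm lines up with the tool. I'll close the fingers.

```bash
python3 -m inch '[[[0,0,0,0],[0,0,0,0],[0,0,0,0],[0,0,0,0],[0,0,0,0]]]' -1 80;  python3 -m inch '[[[0,0,-10,0],[0,0,-20,0],[0,0,-40,0],[0,0,-45,0],[0,0,-45,0],[0,0,0,0],[0,0,0,0]]]'
python3 - <<'E'
from h import *
st(); 
tips(['head_mouth','tap_head','clip_tab','tray_centre','spout','spout_outlet','spout_grip'],['top','wrist'],3)
E
```

```text
time: 5.4
position: [0.5201, -0.154, 0.072]
tcp_rot: [[1.0, 0.024, 0.002], [0.024, -1.0, -0.0], [0.002, 0.0, -1.0]]
ft_force: [-1.5, 0.9, 6.3]
opening: 0.0119
gripper_force: 77.9
time: 6.1
position: [0.5195, -0.1541, 0.232]
tcp_rot: [[1.0, 0.023, 0.002], [0.023, -1.0, -0.0], [0.002, 0.0, -1.0]]
ft_force: [-0.5, 0.2, -3.2]
opening: 0.0119
gripper_force: 78.3
t 6.1 tcp [ 0.5195 -0.1541  0.232 ] yaw 1.34 z [ 0.002 -0.    -1.   ] F [-0.5  0.2 -3.2] op 0.0119 gf 78.32740643061697
('top', 'head_mouth') [0.5785 0.0749 0.1131] [0.0026 0.0015 0.0025]
('top', 'tap_head') [0.5791 0.0731 0.0718] [0.0035 0.0037 0.0013]
('top', 'clip_tab') [0.6422 0.0813 0.1391] [0.0014 0.002  0.0044]
('top', 'tray_centre') [0.512  0.0696 0.0172] [0.0023 0.0003 0.0053]
('wrist', 'head_mouth') [0.5803 0.0755 0.1093] [0.0018 0.0025 0.0014]
('wrist', 'tap_head') [0.5798 0.0744 0.0743] [0.0027 0.0004 0.0044]
('wrist', 'clip_tab') [0.6372 0.0822 0.1376] [0.002  0.0015 0.001 ]
('wrist', 'tray_centre') [0.5092 0.0686 0.0196] [0.0058 0.0022 0.0008]
('wrist', 'spout') [ 0.5183 -0.1528  0.1813] [0.0008 0.0019 0.0014]
('wrist', 'spout_grip') [ 0.5187 -0.1522  0.2487] [0.0011 0.0014 0.0039]
```

```bash
python3 -m inch '[[[0,0,0,-3.7],[16,-44.6,0,0],[16,-44.6,0,0],[16,-44.6,0,0],[16,-44.6,0,0],[16,-44.6,0,0],[0,0,0,0],[0,0,0,0]]]'
python3 - <<'E'
from h import *
st(); p=shot('wrist','w3.png')
tips(['head_mouth','tap_head','clip_tab','tray_centre','spout','spout_outlet','spout_grip'],['top','wrist','scene'],3)
E
```

```text
time: 9.3
position: [0.5794, 0.0769, 0.2305]
tcp_rot: [[0.996, 0.092, -0.0], [0.092, -0.996, 0.0], [-0.0, -0.0, -1.0]]
ft_force: [-0.8, -1.6, -2.4]
opening: 0.0114
gripper_force: 78.5
t 9.3 tcp [0.5794 0.0769 0.2305] yaw 5.26 z [-0.  0. -1.] F [-0.8 -1.6 -2.4] op 0.0114 gf 78.52387569844723
('top', 'tray_centre') [0.5106 0.0716 0.0177] [0.0042 0.0016 0.0023]
('top', 'spout_outlet') [ 0.5241 -0.2125  0.0171] [0. 0. 0.]
('top', 'spout') [ 0.5344 -0.2703  0.0253] [0. 0. 0.]
('top', 'clip_tab') [ 0.6158  0.2225 -0.0007] [0. 0. 0.]
('wrist', 'head_mouth') [0.58   0.0736 0.1101] [0.0023 0.0036 0.0054]
('wrist', 'tap_head') [0.5816 0.0728 0.0726] [0.0029 0.0033 0.0022]
('wrist', 'clip_tab') [0.6376 0.0823 0.1378] [0.0018 0.0021 0.0026]
('wrist', 'tray_centre') [0.5084 0.0661 0.019 ] [0.004  0.0006 0.0014]
('wrist', 'spout') [0.5792 0.0763 0.1812] [0.003  0.0037 0.0019]
('wrist', 'spout_grip') [0.5786 0.077  0.2489] [0.0025 0.0037 0.0033]
('scene', 'head_mouth') [0.5809 0.0737 0.1095] [0.0025 0.0016 0.002 ]
('scene', 'tap_head') [0.584  0.0759 0.0712] [0.0024 0.0022 0.0013]
('scene', 'tray_centre') [0.5086 0.071  0.0193] [0.0012 0.0011 0.0023]
('scene', 'spout') [0.5792 0.0758 0.1796] [0.003  0.0024 0.0024]
('scene', 'spout_outlet') [0.5137 0.0713 0.2339] [0.0013 0.0025 0.0039]
('scene', 'spout_grip') [0.5786 0.0764 0.246 ] [0.0043 0.0029 0.0018]
('scene', 'clip_tab') [0.6385 0.0786 0.1391] [0.0035 0.0005 0.0028]
```

View pics/w3.png

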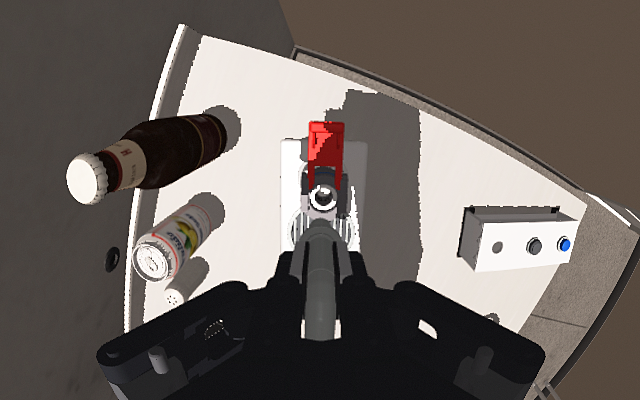

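The wrist view shows the bore mouth at (323,195), with the leg and foot just in front of it at (318,225). The clip, at (325,145), is drawn back. I'll correct the lateral offset and lower to just above the guides for a close look.

```bash
python3 -m inch '[[[1.8,2.4,15,0],[0,0,20,0],[0,0,20,0],[0,0,0,0],[0,0,0,0]]]'
python3 - <<'E'
from h import *
st(); p=shot('wrist','w4.png')
f=p['frame'][130:280,220:420,::-1]; cv2.imwrite('pics/w4c.png',cv2.resize(f,None,fx=4,fy=4,interpolation=cv2.INTER_CUBIC))
tips(['head_mouth','tap_head','spout','spout_grip'],['wrist','scene'],5)
E
```

```text
time: 13.45
position: [0.5816, 0.0729, 0.176]
tcp_rot: [[0.996, 0.088, -0.0], [0.088, -0.996, -0.0], [-0.0, 0.0, -1.0]]
ft_force: [0.1, 0.2, -1.6]
opening: 0.0117
gripper_force: 78.5
t 13.45 tcp [0.5816 0.0729 0.176 ] yaw 5.04 z [-0. -0. -1.] F [ 0.1  0.2 -1.6] op 0.0117 gf 78.53909095516428
('wrist', 'head_mouth') [0.5816 0.0751 0.1108] [0.002  0.0026 0.002 ]
('wrist', 'tap_head') [0.5802 0.0745 0.0733] [0.001  0.0017 0.0034]
('wrist', 'spout') [0.5801 0.0732 0.1252] [0.0034 0.0057 0.0027]
('wrist', 'spout_grip') [0.582 0.074 0.194] [0.002  0.0054 0.0066]
('scene', 'head_mouth') [0.5807 0.0751 0.1096] [0.0028 0.0041 0.0022]
('scene', 'tap_head') [0.5821 0.0752 0.0727] [0.0045 0.0041 0.0041]
('scene', 'spout') [0.584  0.0732 0.1252] [0.0047 0.004  0.0047]
('scene', 'spout_grip') [0.5807 0.0752 0.1897] [0.0034 0.0032 0.0021]
```

View pics/w4c.png

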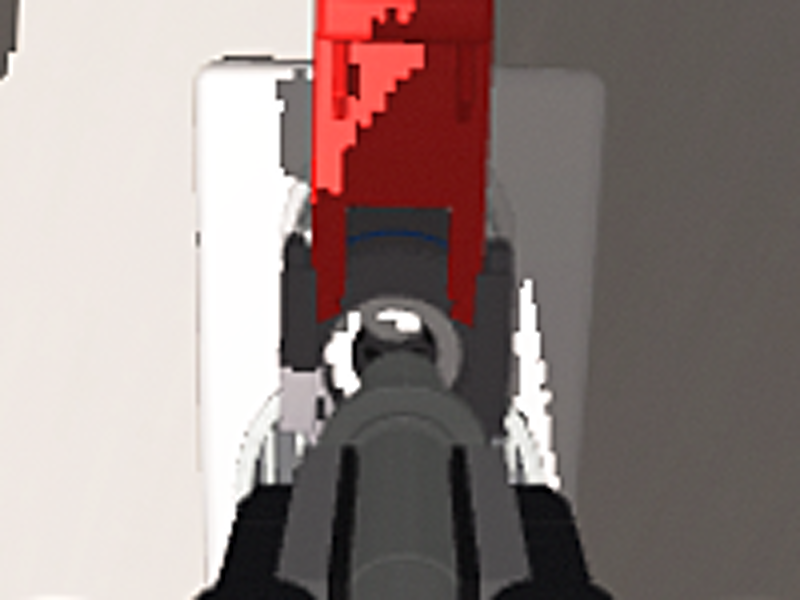

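The close view shows the guide blocks at 283–515 (centre 399), the mouth ring at 325–465 (centre 395) and the leg centred at 402, so y is good to about 0.5 mm. I'll overlay the model to check the fit along x.

```bash
cat >> h.py <<'E'
def proj(p,X):
    R=np.array(p['orientation']); c=(np.atleast_2d(X)-p['origin'])@R
    r=np.hypot(c[:,0],c[:,1]); th=np.arctan2(r,c[:,2])
    return np.c_[p['cx']+p['fx']*th*c[:,0]/r, p['cy']+p['fy']*th*c[:,1]/r]
def circ(x,y,z,r,n=72):
    a=np.linspace(0,2*np.pi,n); return np.c_[x+r*np.cos(a),y+r*np.sin(a),0*a+z]
E
python3 - <<'E'
from h import *
s,R=st(); p=viewer.read_camera('wrist'); k=4
im=cv2.resize(p['frame'][130:280,220:420,::-1],None,fx=k,fy=k,interpolation=cv2.INTER_CUBIC)
x,y,z=s['position']; f=z-.0485
def d(c,col):
    q=((proj(p,c)-[220,130]+.5)*k).astype(int); cv2.polylines(im,[q],False,col,1)
for zz,r in [(0,.0042),(.008,.007),(.033,.012),(.037,.012)]: d(circ(x,y,f+zz,r),(0,255,0))
for zz,r in [(.1095,.013),(.1095,.021),(.102,.0078)]: d(circ(.5811,.0738,zz,r),(0,255,255))
cv2.imwrite('pics/w5.png',im)
E
```

```text
t 16.0 tcp [0.5815 0.0729 0.1758] yaw 5.04 z [-0.  0. -1.] F [-0.8  0.2 -2.7] op 0.0117 gf 78.53841355070472
```

View pics/w5.png

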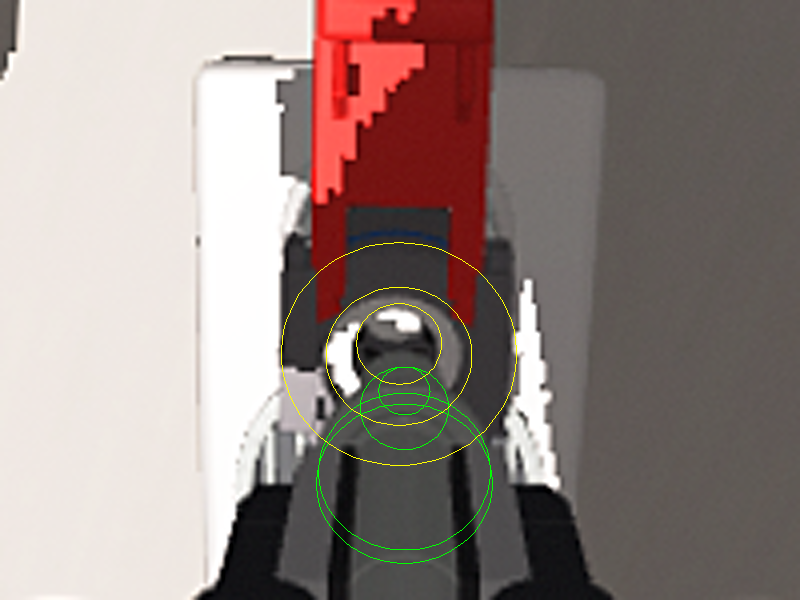

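Compared with the model, the head sits about 1.5 mm toward -x and 0.5 mm toward +y. I'll shift by that and lower into the recess, watching the force.

```bash
python3 -m inch '[[[-1.5,-1,0,0],[0,0,10,0],[0,0,10,0],[0,0,5,0],[0,0,0,0]]]'; python3 -m inch '[[[0,0,3,0],[0,0,3,0],[0,0,0,0]]]'; python3 -m inch '[[[0,0,3,0],[0,0,0,0]]]'
```

```text
time: 16.55
position: [0.579, 0.0736, 0.1494]
tcp_rot: [[0.996, 0.088, -0.003], [0.088, -0.996, -0.0], [-0.003, 0.0, -1.0]]
ft_force: [-0.8, 0.8, -1.6]
opening: 0.0118
gripper_force: 78.5
time: 16.85
position: [0.5794, 0.0738, 0.1445]
tcp_rot: [[0.996, 0.088, -0.001], [0.088, -0.996, 0.0], [-0.001, -0.0, -1.0]]
ft_force: [-1.9, 0.5, -0.6]
opening: 0.0118
gripper_force: 78.7
time: 17.05
position: [0.5792, 0.0739, 0.1417]
tcp_rot: [[0.996, 0.088, -0.001], [0.088, -0.996, 0.0], [-0.001, -0.0, -1.0]]
ft_force: [-3.2, 0.3, 1.2]
opening: 0.0116
gripper_force: 78.9
```

```bash
python3 -m inch '[[[-0.7,0,0,0],[0,0,2,0],[0,0,0,0]]]'; python3 -m inch '[[[0,0,3,0],[0,0,0,0]]]'
```

```text
time: 17.35
position: [0.579, 0.0738, 0.1398]
tcp_rot: [[0.996, 0.088, -0.0], [0.088, -0.996, 0.0], [-0.0, -0.0, -1.0]]
ft_force: [-3.3, 0.3, 1.7]
opening: 0.0117
gripper_force: 79.1
time: 17.55
position: [0.5787, 0.0737, 0.1362]
tcp_rot: [[0.996, 0.088, -0.001], [0.088, -0.996, -0.0], [-0.001, -0.0, -1.0]]
ft_force: [-3.3, -0.4, 0.4]
opening: 0.0118
gripper_force: 78.8
```

```bash
python3 -m inch '[[[-0.7,0,0,0],[0,0,3,0],[0,0,0,0]]]'; python3 -m inch '[[[0,0,3,0],[0,0,0,0]]]';python3 -m inch '[[[0,0,3,0],[0,0,0,0]]]'
```

```text
time: 17.85
position: [0.5785, 0.0737, 0.1333]
tcp_rot: [[0.996, 0.088, -0.0], [0.088, -0.996, -0.0], [-0.0, 0.0, -1.0]]
ft_force: [-1.7, 0.9, -1.2]
opening: 0.0117
gripper_force: 78.8
time: 18.05
position: [0.5785, 0.0736, 0.1305]
tcp_rot: [[0.996, 0.088, -0.0], [0.088, -0.996, -0.0], [-0.0, -0.0, -1.0]]
ft_force: [-2.2, 0.5, 0.3]
opening: 0.0116
gripper_force: 78.9
time: 18.25
position: [0.5785, 0.0736, 0.1276]
tcp_rot: [[0.996, 0.088, -0.0], [0.088, -0.996, 0.0], [-0.0, -0.0, -1.0]]
ft_force: [-3.2, 0.3, 1.0]
opening: 0.0116
gripper_force: 79.0
```

```bash
python3 -m inch '[[[-0.4,0,3,0],[0,0,0,0]]]'; python3 -m inch '[[[0,0,2,0],[0,0,0,0]]]';python3 -m inch '[[[0,0,2,0],[0,0,0,0]]]'
```

```text
time: 18.45
position: [0.5784, 0.0736, 0.125]
tcp_rot: [[0.996, 0.088, 0.001], [0.088, -0.996, 0.0], [0.001, -0.0, -1.0]]
ft_force: [-3.6, 0.8, 3.5]
opening: 0.0117
gripper_force: 79.2
time: 18.65
position: [0.5785, 0.0737, 0.1233]
tcp_rot: [[0.996, 0.088, 0.001], [0.088, -0.996, 0.0], [0.001, -0.0, -1.0]]
ft_force: [-4.2, 0.6, 6.0]
opening: 0.0115
gripper_force: 79.5
time: 18.85
position: [0.5785, 0.0737, 0.1217]
tcp_rot: [[0.996, 0.088, 0.001], [0.088, -0.996, 0.0], [0.001, -0.0, -1.0]]
ft_force: [-3.7, 0.1, 4.0]
opening: 0.0117
gripper_force: 79.7
```

```bash
for i in 1; do python3 -m inch '[[[0,0,2,0],[0,0,0,0]]]'; python3 -m inch '[[[0,0,2,0],[0,0,0,0]]]';python3 -m inch '[[[0,0,1.5,0],[0,0,0,0]]]'; done | grep -E 'pos|force'
```

```text
position: [0.5784, 0.0737, 0.1191]
ft_force: [-3.7, 1.7, 4.9]
gripper_force: 79.5
position: [0.5784, 0.0737, 0.1169]
ft_force: [-3.4, 1.2, 3.7]
gripper_force: 79.4
position: [0.5784, 0.0737, 0.1154]
ft_force: [-3.3, 1.4, 4.7]
gripper_force: 79.4
```

```bash
for i in 1; do python3 -m inch '[[[0,0,1.5,0],[0,0,0,0]]]'; python3 -m inch '[[[0,0,1.5,0],[0,0,0,0]]]';python3 -m inch '[[[0,0,1.5,0],[0,0,0,0]]]'; done | grep -E 'time|pos|force'
```

```text
time: 19.65
position: [0.5784, 0.0736, 0.1141]
ft_force: [-3.6, 1.5, 5.1]
gripper_force: 79.5
time: 19.85
position: [0.5786, 0.0737, 0.1138]
ft_force: [-5.7, 0.4, 13.8]
gripper_force: 81.0
time: 20.05
position: [0.5787, 0.0737, 0.1136]
ft_force: [-7.8, 0.8, 23.7]
gripper_force: 82.2
```

```bash
python3 -m inch '[[[0,0,-2,0],[0,0,0,0]]]' | grep -E 'pos|force'; python3 -m inch '[[[0,0,0,0],[0,0,0,0],[0,0,0,0],[0,0,0,0],[0,0,0,0]]]' 0.2; python3 -m inch '[[[0,0,-15,0],[0,0,-40,0],[0,0,-45,0],[0,0,-20,0],[0,0,0,0],[0,0,0,0]]]'
python3 - <<'E'
from h import *
s,R=st(); p=shot('wrist','w6.png'); k=4
cv2.imwrite('pics/w6c.png',cv2.resize(p['frame'][120:270,220:420,::-1],None,fx=k,fy=k,interpolation=cv2.INTER_CUBIC))
tips(['clip_tab','head_mouth','tap_head','spout','spout_grip','spout_outlet','tray_centre'],['wrist'],4)
E
```

```text
position: [0.5785, 0.0737, 0.1138]
ft_force: [-4.5, 0.5, 10.7]
gripper_force: 80.1
time: 20.75
position: [0.5783, 0.0734, 0.1126]
tcp_rot: [[0.996, 0.088, 0.0], [0.088, -0.996, -0.0], [0.0, 0.0, -1.0]]
ft_force: [0.3, 0.4, 0.1]
opening: 0.0512
gripper_force: 0.0
time: 21.35
position: [0.578, 0.0735, 0.2328]
tcp_rot: [[0.996, 0.088, 0.0], [0.088, -0.996, 0.0], [0.0, -0.0, -1.0]]
ft_force: [0.1, -0.4, -0.8]
opening: 0.0512
gripper_force: 0.0
t 21.35 tcp [0.578  0.0735 0.2328] yaw 5.04 z [ 0.  0. -1.] F [ 0.1 -0.4 -0.8] op 0.0512 gf 0.0
('wrist', 'clip_tab') [0.6384 0.0818 0.1354] [0.0021 0.0034 0.0049]
('wrist', 'head_mouth') [0.5809 0.0744 0.1088] [0.0048 0.003  0.0045]
('wrist', 'tap_head') [0.5804 0.0722 0.0723] [0.0042 0.0029 0.0033]
('wrist', 'spout') [0.5751 0.0743 0.0677] [0.003  0.0043 0.0043]
('wrist', 'spout_grip') [0.5593 0.0738 0.1356] [0.071  0.0108 0.0106]
('wrist', 'spout_outlet') [0.5068 0.0689 0.1268] [0.0027 0.0051 0.0042]
('wrist', 'tray_centre') [0.5093 0.0674 0.0208] [0.004  0.0026 0.0027]
```

View pics/w6c.png

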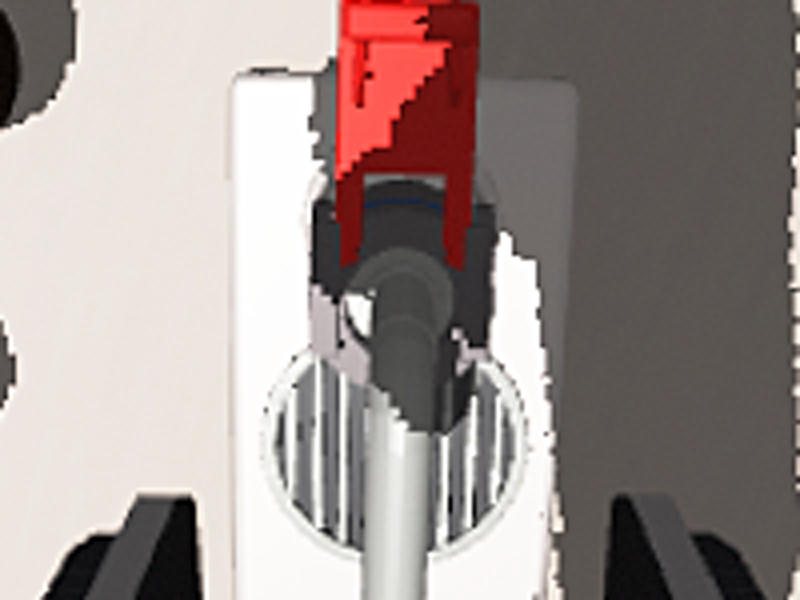

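The flange sits centred in the recess at (400,290), the outlet arm lies over the tray and the clip is still drawn back, so the spout is home. Now I'll bring the shut fingers down behind the tab.

```bash
python3 -m inch '[[[47,0,0,0],[47,0,0,0],[0,0,0,0],[0,0,0,0],[0,0,35,0],[0,0,30,0],[0,0,0,0],[0,0,0,0]]]' -1 40
python3 - <<'E'
from h import *
s,R=st(); p=shot('wrist','w7.png'); shot('scene','s7.png')
tips(['clip_tab'],['wrist','scene'],3)
E
```

```text
time: 23.8
position: [0.671, 0.0818, 0.1684]
tcp_rot: [[0.996, 0.088, -0.001], [0.088, -0.996, -0.0], [-0.001, 0.0, -1.0]]
ft_force: [-0.2, -0.8, 1.2]
opening: -0.0003
gripper_force: 0.0
t 23.8 tcp [0.671  0.0818 0.1684] yaw 5.04 z [-0.001 -0.    -1.   ] F [-0.2 -0.8  1.2] op -0.0003 gf 0.0
('scene', 'clip_tab') [0.6376 0.0789 0.1376] [0. 0. 0.]
```

View pics/w7.png

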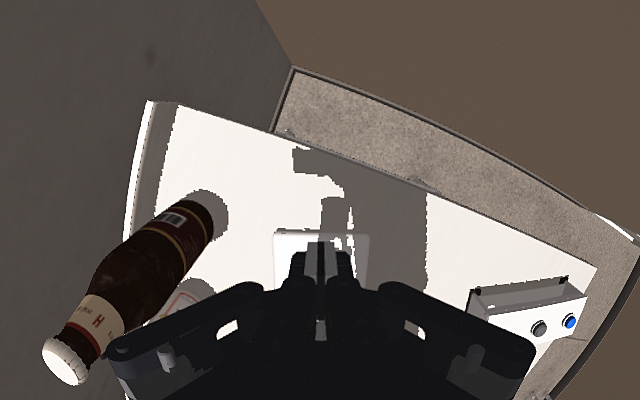

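The shut fingers at (320,245) hide the tab, and the base corner behind it shows at (275,232). Nothing is in the way, so I'll descend beside the tab and then push.

```bash
(python3 -m inch '[[[0,0,20,0],[0,0,20,0],[0,0,7,0],[0,0,0,0],[0,0,0,0]]]'; python3 -m inch '[[[-6,0,0,0],[-4,0,0,0],[0,0,0,0]]]'; python3 -m inch '[[[-3,0,0,0],[0,0,0,0]]]') | grep -E 'time|pos|force'
```

```text
time: 25.0
position: [0.6723, 0.0818, 0.1214]
ft_force: [-0.3, 0.0, 0.4]
gripper_force: 0.0
time: 25.3
position: [0.6612, 0.0809, 0.1215]
ft_force: [-1.0, -0.3, 0.5]
gripper_force: 0.0
time: 25.5
position: [0.6585, 0.0807, 0.1211]
ft_force: [-0.3, -0.1, -0.5]
gripper_force: 0.0
```

```bash
(python3 -m inch '[[[-3,0,0,0],[0,0,0,0]]]'; python3 -m inch '[[[-3,0,0,0],[0,0,0,0]]]'; python3 -m inch '[[[-3,0,0,0],[0,0,0,0]]]';python3 -m inch '[[[-2,0,0,0],[0,0,0,0]]]') | grep -E 'time|pos|ft_force'
```

```text
time: 25.7
position: [0.6559, 0.0805, 0.121]
ft_force: [-0.2, 0.6, -0.5]
time: 25.9
position: [0.6531, 0.0803, 0.1211]
ft_force: [1.1, 1.4, 0.8]
time: 26.1
position: [0.6497, 0.08, 0.1209]
ft_force: [1.7, 0.1, 1.5]
time: 26.3
position: [0.6476, 0.0799, 0.1208]
ft_force: [1.2, 0.8, 0.4]
```

```bash
(python3 -m inch '[[[-3,0,0,0],[0,0,0,0]]]'; python3 -m inch '[[[-3,0,0,0],[0,0,0,0]]]'; python3 -m inch '[[[-2,0,0,0],[0,0,0,0]]]';python3 -m inch '[[[-2,0,0,0],[0,0,0,0]]]') | grep -E 'time|pos|ft_force'
```

```text
time: 26.5
position: [0.6444, 0.0797, 0.1208]
ft_force: [1.4, 1.5, -0.2]
time: 26.7
position: [0.6413, 0.0794, 0.1208]
ft_force: [0.7, 1.5, 1.0]
time: 26.9
position: [0.6396, 0.0791, 0.1208]
ft_force: [1.5, 1.4, 0.6]
time: 27.1
position: [0.6382, 0.079, 0.121]
ft_force: [3.0, 1.4, 0.3]
```

```bash
(python3 -m inch '[[[-1.5,0,0,0],[0,0,0,0]]]'; python3 -m inch '[[[-1.5,0,0,0],[0,0,0,0]]]';python3 -m inch '[[[-1.5,0,0,0],[0,0,0,0]]]') | grep -E 'time|pos|ft_force'
```

```text
time: 27.3
position: [0.638, 0.079, 0.1214]
ft_force: [4.5, 2.6, -0.3]
time: 27.5
position: [0.6378, 0.079, 0.1218]
ft_force: [7.1, 2.2, -0.3]
time: 27.7
position: [0.6377, 0.079, 0.1222]
ft_force: [9.1, 1.7, -1.6]
```

The force rises firmly at the expected end of travel. I'll back off, rise and check.

```bash
(python3 -m inch '[[[-1.5,0,0,0],[0,0,0,0],[12,0,0,0],[20,0,0,0],[0,0,-30,0],[0,0,-45,0],[0,0,-40,0]]]';python3 -m inch '[[[-40,0,0,0],[-50,0,0,0],[-30,0,0,0],[0,0,0,0],[0,0,0,0]]]')| grep -E 'time|pos|ft_force'
python3 - <<'E'
from h import *
s,R=st(); p=shot('wrist','w8.png'); k=4
cv2.imwrite('pics/w8c.png',cv2.resize(p['frame'][60:210,220:420,::-1],None,fx=k,fy=k,interpolation=cv2.INTER_CUBIC))
tips(['clip_tab','head_mouth','tap_head','spout','spout_outlet','tray_centre'],['wrist','scene'],4)
E
```

```text
time: 28.4
position: [0.6622, 0.08, 0.2363]
ft_force: [0.7, 0.3, -0.3]
time: 28.9
position: [0.5436, 0.07, 0.236]
ft_force: [0.6, -0.2, 0.3]
t 28.9 tcp [0.5436 0.07   0.236 ] yaw 5.02 z [-0.001 -0.001 -1.   ] F [ 0.6 -0.2  0.3] op 0.0001 gf 0.0
('wrist', 'clip_tab') [0.6196 0.0797 0.1366] [0.0048 0.0014 0.0021]
('wrist', 'head_mouth') [0.5819 0.0752 0.1081] [0.0034 0.0033 0.0019]
('wrist', 'tap_head') [0.5812 0.073  0.0706] [0.003  0.0036 0.0034]
('wrist', 'spout') [0.576  0.0743 0.069 ] [0.0049 0.0014 0.0038]
('wrist', 'tray_centre') [0.5092 0.0685 0.0203] [0.0018 0.0021 0.0045]
('wrist', 'spout_outlet') [0.5101 0.0722 0.1281] [0. 0. 0.]
('scene', 'clip_tab') [0.6018 0.0751 0.1044] [0.042  0.0037 0.0739]
('scene', 'head_mouth') [0.5808 0.0734 0.1076] [0.0048 0.0038 0.0025]
('scene', 'tap_head') [0.582  0.0749 0.0708] [0.0014 0.0063 0.0054]
('scene', 'spout') [0.5561 0.072  0.0857] [0.0726 0.0019 0.0524]
('scene', 'spout_outlet') [0.5115 0.0721 0.1209] [0.0025 0.0072 0.0023]
('scene', 'tray_centre') [0.5088 0.0718 0.0179] [0.0038 0.0025 0.0031]
```

View pics/w8c.png

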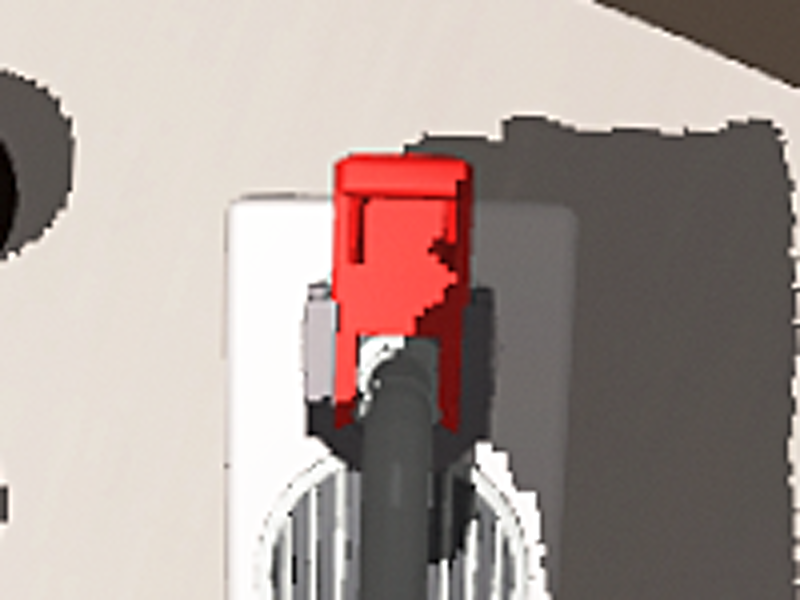

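The fork now straddles the leg over the flange, with its tines reaching (345,425) and (450,425). The tab has moved about 18 mm, so the clip is fully in, and the outlet arm is over the tray. I'll hand in.

```bash
python3 -c "
from cell import workorder
print(workorder.sign_off())"
```

```text
the job is handed in; nothing more can be done
None
```

The spout is fully home in the socket with its outlet over the drip tray, and the red clip is slid in about 18 mm over the flange. The arm is clear of everything, and I handed the job in at about 30 s; no verdict came back.

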